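# Set a plate to overhang the sawing board

### The job

Make the aluminium plate on the sawing board ready for sawing, only by pushing it with the fingertips or the outside of the fingers: its long side should lie against the board's fence, and the end with the cut line should stick out over the board's right-hand edge by 40 mm, so that the cut line lies right over that edge. Keep the plate flat on the board, do not grasp, lift or tip it, leave the things around where they are, and finish with the robot clear of everything.

Things in the scene. Friction and masses are not known exactly. Their poses are not given: they have to be found in the camera images.
- board: Sawing board fixed to the worktop: plywood, 210 mm (x) by 360 mm (y) by 30 mm high, flat top. Origin at the centre of its underside; x points away from the robot (board turned up to 12 degrees either way), y to the robot's left, z up. Its right-hand edge (y = -180 mm) is the open sawing edge.
- fence (a point): Middle of the near face of the fence, a dark wooden strip 25 mm wide along the board's far side that stands 14 mm above the board's top. This point is at board x = +72.5, y = +5, z = +30 mm (foot of the face); axes as the board's. The straight face runs along y, from board y = -160 to +170 mm.
- saw_edge (a point): Point on the top of the board's right-hand (sawing) edge, at board x = +17.5, y = -180, z = +30 mm; axes as the board's. The edge runs along x; -y points out over the edge.
- plate: Loose flat bare aluminium plate, 110 mm (x) by 170 mm (y) by 6 mm thick, about 0.3 kg, lying on the board clear of the fence. Origin at the centre of its underside; x toward the fence, y to the left like the board's (up to 8 degrees skew), z up. Against the fence its centre is at board x = +17.5 mm. Pushing it takes a few newtons; it stays where it is left.
- cut_line (a point): Middle of the dark line drawn straight across the plate's top, 40 mm from its right-hand (-y) end, at plate x = 0, y = -45, z = +6 mm; axes as the plate's. The other end has no line.
- screw_box: Bystander, loose: cardboard carton, 101x68x45 mm, left of the board. Origin at the centre of its underside.
- tape_roll: Bystander, loose: roll of masking tape lying flat, 96 mm across, 24 mm high, left of the board. Origin at the centre of its underside.
- jar: Bystander, loose: glass screw-top jar, 67 mm across, 95 mm high, right of the board. Origin at the centre of its underside.
- black_tape: Bystander, loose: roll of black tape lying flat, 64 mm across, 19 mm high, on the board's left near corner. Origin at the centre of its underside.
- pencil_loose: Bystander, loose: pencil, 168 mm long, 8 mm thick, on the worktop in front of the board. Origin at the centre of its underside.

How it is judged (in metres and radians):
At the end, for the whole second after the job is handed in: The plate lies flat and still on the board, its middle within 4 mm of its place against the fence and its side parallel to the fence within 2 degrees, and its cut line is within 5 mm of being over the board's right-hand edge (overhang 35 to 45 mm) (y of cut_line in the frame of saw_edge between -0.005 and 0.005 m and x of plate in the frame of board above 0.0135 m and angle between the y axis of plate and the y axis of board, either way round below 0.035 rad and z of plate in the frame of board between 0.027 and 0.034 m and angle between plate's own z axis and vertical below 0.03 rad and linear speed of plate below 0.01 m/s); the robot touches nothing.
It fails at once if the plate is lifted (more than 10 mm off the board), tipped (more than 9 degrees) or falls off (z of plate in the frame of board above 0.04 m or z of plate in the frame of board below 0.015 m or angle between plate's own z axis and vertical above 0.16 rad).
It fails at once if a bystander is moved more than 30 mm (distance of any of screw_box, tape_roll, jar, black_tape, pencil_loose from where it was at the start of the episode above 0.03 m).
It also fails if it takes over 58 s, if anything falls off the work surface, if the arm or the gripper's body presses on something with over 40 N, if the wrist force passes 120 N, or if a joint passes its speed limit or range.

### The arm

A 6-joint arm with a two-finger parallel gripper is mounted at the origin on a cart in front of the work surface, level with it; the furniture and walls round the work are solid. World frame = base frame: x ahead of the robot, y to its left, z up, the work surface at z = 0. Lengths are in m, angles in degrees, forces in N, time in s.
With the tool pointing down it reaches from about 0.3 to 0.75 m from the base axis. Payload 8.5 kg.
Tool frame: the origin (TCP) lies at the very end of the fingers, on their centre line; the grasp point (between the pads) lies 19 mm behind it; z points along the fingers, y is the line along which they close (so a half turn about z gives the same grasp; the last joint's range is limited). The gripper opens to 85 mm and grips with 20 to 120 N. Pads are 22 mm wide; open, the fingers measure 114 mm over their backs; the gripper's body (76 mm by 85 mm) begins 54 mm behind the grasp point. The pads swing forward as they close: fully open they stand 13 mm farther back than shut.
Start: joints at [57.336, 21.807, 74.336, -0, 83.858, -12.336], TCP at [0.191, 0.516, 0.231] pointing down, gripper open.
Joint ranges: [-178.18, 178.18], [-50.72, 133.34], [12.68, 142.11], [-81.47, 261.47], [9.98, 163.14], [-165.26, 165.26]. Speed limits (degrees/s): [136.94, 136.94, 180, 180, 180, 180].

### API

Orientations are given as a 3x3 rotation matrix whose columns are the frame's x, y, z axes.
In Python, from rig import env gives the robot as it stands.
- The arm moves only by the tool move_arm, never from a script. Its argument "plan" is a list of rows, each a list of 7 numbers: the turn, a rotation vector about the tool's x, y, z in degrees, then the shift along the tool's x, y, z in cm, then the gripper command: -1 is shut, 1 is fully open, values between are in proportion. In form: [[ax, ay, az, tx, ty, tz, jaw], ...]. A call has 1 to 5 rows; each row is the pose to reach, as a shift and turn from the pose commanded when the call began, along the tool's axes at that moment; what a row does not reach only later rows make up. A row lasts 1/10 s, in which the tool goes at most 50 mm and 8.59 degrees, less where a joint would pass 70% of its speed; a pose out of reach is approached as far as the arm can. A call with a gripper value outside its range is refused whole. The fingers move at their own pace and stop on an object; "squeeze" is the grip in N (left out, the last holds). Time passes only in rows, so rows that repeat a pose let the fingers close. It gives the time, the measured TCP pose, the force, the opening and the grip force at its end, in the units of the state.
- env.observe(): the state, without advancing time (a new reading comes with each control period).
- env.get_image(name): name is "side" or "top"; returns a dict with "color" (420x560x3 uint8, red, green, blue), "fov_y" (degrees; the focal length in pixels is half the picture's height over the tangent of half this angle, whatever the lens; pixels are square), "cx", "cy" (the principal point, pixels), "R" (3x3) and "t" (3): a world point X has camera coordinates R X + t. Camera axes: x right, y down, z forward; pixel columns grow to the right and rows downward; lengths in m; the calibration is good to about 2 mm. A picture is of the moment at which its call begins. There is no depth.
- env.close_job(): hands the job in; it is judged then, once.
Trained networks look in a picture, given as the dict that the camera call returned (one of the last four; its "shot" number tells which), for a name from the list of things; names that differ only in an ending like _2 or _b are one class to them, and where a whole thing is asked for, a point or a joint stands for the part that bears it (a point fixed in the world has none). Each returns a list of dicts, best first, with "conf" (0 to 1); they miss things now and then, are a little off and sometimes report something else, mostly with a low value. They report only what shows in the picture. A call takes as long as a camera call.
- env.outline_of(target, picture): "mask" (420x560 bool, what is visible of it) and "bbox" ([centre column, centre row, width, height] in pixels, round what is visible of it).
- env.tip_of(target, picture): "pixel" ([column, row] in pixels: a listed point, or the origin of a listed thing).
The state is a dict: "time_s": time; "q": joint angles; "qvel": joint speeds; "joint_efforts": joint torques, N m; "position": TCP position; "tool_rot": TCP orientation; "ft_force": force on the tool from outside, world axes, zero at the start; "wrist_torque": the same for the moment, N m; "grip_width": finger opening in m; "gripper_force": force on a finger pad.
Only numpy, scipy, OpenCV 4.12 (cv2) and the standard library are available. Lean on these libraries where they do the work, as an engineer would, in place of code of your own. Each camera call takes 0.05 s, during which the arm holds its last target. There are 200 camera calls.

## Working session

There is one attempt and no reset: what is moved stays moved. The work goes in short steps, Python scripts to look and compute and a tool call to move; the robot and the scene stay as the last step left them, time stands still between calls to the robot, and variables do not carry over. Pictures are saved under pics/ and viewed, at most 10 in all, crops included, and the job is handed in when it is done.

Besides the shell and the picture viewer there is one more tool, called after "Request:" in YAML: its name, and indented under it one key for each argument. move_arm: Moves the arm, as the interface text tells. Its arguments: {"type":"object","properties":{"plan":{"type":"array"},"squeeze":{"type":"number"}},"required":["plan"]}

```bash
mkdir -p pics; cat > h.py <<'E'
import numpy as np, cv2
from rig import env
def K(p):
    f=p["color"].shape[0]/2/np.tan(np.radians(p["fov_y"])/2); return f
def ray(p,px,z):
    f=K(p);R=np.array(p["R"]);t=np.array(p["t"])
    d=R.T@np.array([(px[0]-p["cx"])/f,(px[1]-p["cy"])/f,1]);c=-R.T@t
    return c+d*(z-c[2])/d[2]
def proj(p,X):
    c=np.array(p["R"])@X+p["t"];f=K(p);return c[:2]/c[2]*f+[p["cx"],p["cy"]]
def save(p,n): cv2.imwrite(f"pics/{n}.png",cv2.cvtColor(p["color"],cv2.COLOR_RGB2BGR))
E
python3 - <<'E'
from h import *
for n in ("top","side"):
    p=env.get_image(n); save(p,n+"0"); print(n,p["fov_y"],-np.array(p["R"]).T@p["t"])
    for t,z in (("fence",.03),("saw_edge",.03),("cut_line",.036),("plate",.03),("board",0),("jar",0),("black_tape",.03),("pencil_loose",0),("screw_box",0),("tape_roll",0)):
        r=env.tip_of(t,p)
        for d in r[:2]: print(t,round(d["conf"],2),np.round(d["pixel"],1),ray(p,d["pixel"],z).round(4))
o=env.observe();print(o["time_s"],o["position"],o["tool_rot"],o["ft_force"])
E
```

```text
top 55.14839172832919 [0.41044663 0.1085723  0.89227221]
fence 0.74 [286.6 170. ] [0.6301 0.0816 0.03  ]
fence 0.18 [164.5 225. ] [0.5106 0.3459 0.03  ]
saw_edge 0.68 [370.9 196.4] [ 0.5695 -0.1019  0.03  ]
cut_line 0.74 [343.  202.9] [ 0.5546 -0.0393  0.036 ]
plate 0.74 [323.6 202.9] [0.556  0.0019 0.03  ]
plate 0.18 [284.6 265.4] [0.422  0.0884 0.03  ]
board 0.96 [286.1 202.8] [0.562  0.0827 0.    ]
jar 0.84 [408.2 238.6] [ 0.4789 -0.1882  0.    ]
black_tape 0.82 [213.3 223.7] [0.5125 0.241  0.03  ]
black_tape 0.18 [409.2 239.4] [ 0.4749 -0.1803  0.03  ]
screw_box 0.73 [173.2 175.8] [0.6262 0.3381 0.    ]
tape_roll 0.8 [166.4 228.3] [0.5066 0.3496 0.    ]
tape_roll 0.75 [172.2 175.7] [0.6264 0.3404 0.    ]
side 46.197820298999815 [ 0.43259617 -1.09504395  0.59192123]
fence 0.83 [317.5 206.5] [0.6366 0.1032 0.03  ]
fence 0.54 [301.4 186.2] [0.6106 0.249  0.03  ]
saw_edge 0.74 [301.6 244.4] [ 0.5678 -0.1015  0.03  ]
cut_line 0.97 [293.4 232.3] [ 0.554  -0.0515  0.036 ]
cut_line 0.35 [317.5 209.7] [0.6313 0.0705 0.036 ]
board 0.9 [291.4 217.8] [0.5655 0.1002 0.    ]
board 0.31 [300.4 184. ] [0.6192 0.3391 0.    ]
jar 0.85 [264.8 277.3] [ 0.4771 -0.1873  0.    ]
black_tape 0.85 [265.3 185. ] [0.504  0.2664 0.03  ]
pencil_loose 0.53 [242.3 220.5] [0.4321 0.0939 0.    ]
screw_box 0.96 [300.4 183.1] [0.6201 0.3466 0.    ]
tape_roll 0.81 [267.2 182.3] [0.5152 0.3612 0.    ]
tape_roll 0.69 [261.3 282.3] [ 0.4686 -0.2061  0.    ]
1.1 [0.19107279 0.51572194 0.23131295] [[-9.37705667e-01  3.47430686e-01 -6.41532399e-06]
 [ 3.47430686e-01  9.37705667e-01 -1.95178521e-05]
 [-7.65415081e-07 -2.05308809e-05 -1.00000000e+00]] [-0.66716578 -0.44423128 -0.266186  ]
```

```bash
python3 - <<'E'
from h import *
im=cv2.imread("pics/top0.png")
cv2.imwrite("pics/topc.png",cv2.resize(im[120:300,130:450],None,fx=2.5,fy=2.5,interpolation=cv2.INTER_CUBIC))
p=env.get_image("top");print(p.keys())
for t in("plate","board"):
    for d in env.outline_of(t,p)[:1]:
        m=d["mask"].astype(np.uint8); c=max(cv2.findContours(m,0,2)[0],key=cv2.contourArea)
        r=cv2.minAreaRect(c); b=cv2.boxPoints(r); print(t,d["conf"],r)
        z=.036 if t=="plate" else .03
        w=np.array([ray(p,x,z) for x in b]);print(w.round(4),np.linalg.norm(np.diff(w,axis=0),axis=1), w.mean(0))
E
```

```text
dict_keys(['color', 'fov_y', 'cx', 'cy', 'R', 't', 'shot'])
plate 0.96 ((322.4855041503906, 202.90562438964844), (80.18866729736328, 51.822776794433594), 5.31454610824585)
[[ 0.5078  0.0971  0.036 ]
 [ 0.621   0.0854  0.036 ]
 [ 0.6031 -0.0886  0.036 ]
 [ 0.4903 -0.0736  0.036 ]] [0.11384938 0.17493379 0.11377131] [0.55554039 0.00507491 0.036     ]
board 0.55 ((286.1695861816406, 199.7918701171875), (166.3629150390625, 95.24691772460938), 4.004173278808594)
[[ 0.4744  0.2692  0.03  ]
 [ 0.685   0.2586  0.03  ]
 [ 0.6558 -0.1091  0.03  ]
 [ 0.4464 -0.0856  0.03  ]] [0.21088386 0.36888433 0.21071953] [0.56541121 0.08326888 0.03      ]
```

View pics/topc.png

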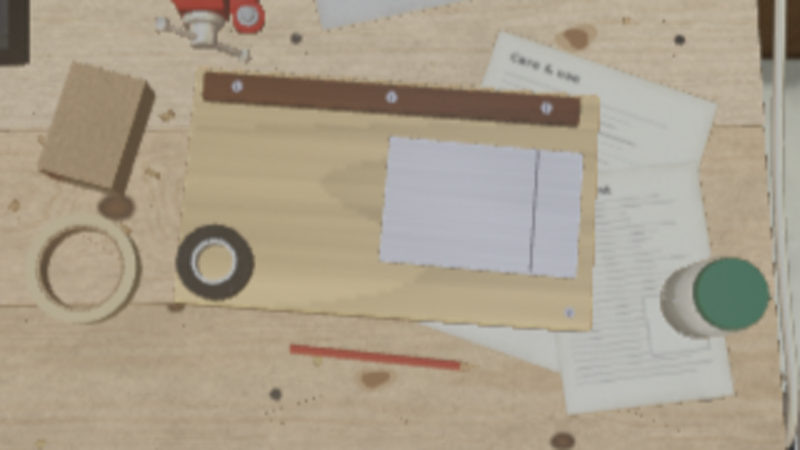

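View pics/side0.png

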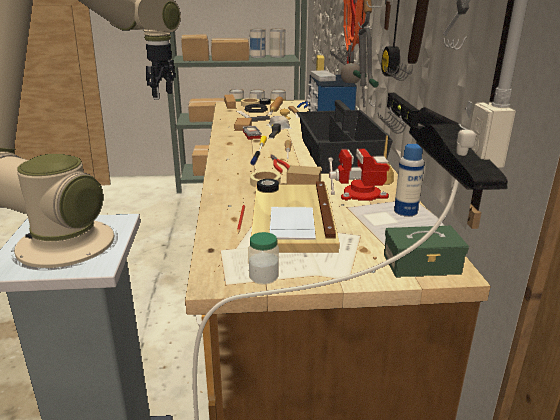

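```bash
cat >> h.py <<'E'
from scipy.optimize import least_squares
def projd(p,X,k):
    R=np.array(p["R"]);c=(R@np.atleast_2d(X).T).T+p["t"];n=c[:,:2]/c[:,2:];r2=(n**2).sum(1,keepdims=True)
    return n*(1+k*r2)*K(p)+[p["cx"],p["cy"]]
def rect(pose,lx,ly,z,n=40):
    x,y,a=pose;C=np.array([[1,1],[1,-1],[-1,-1],[-1,1]])*[lx/2,ly/2]
    P=np.concatenate([np.linspace(C[i],C[(i+1)%4],n,endpoint=False) for i in range(4)])
    c,s=np.cos(a),np.sin(a);W=P@np.array([[c,s],[-s,c]])+[x,y]
    return np.c_[W,np.full(len(W),z)]
def top(pose_xy,b):
    c,s=np.cos(b[2]),np.sin(b[2]);d=np.array(pose_xy[:2])-b[:2];return np.array([c*d[0]+s*d[1],-s*d[0]+c*d[1]])
E
python3 - <<'E'
from h import *
p=env.get_image("top")
q=lambda L:np.array(L)/2.5+[130,120]-0.3
# corners read from the crop, order TL,TR,BR,BL = (+x+y),(+x-y),(-x-y),(-x+y)
B=q([[197,68],[600,97],[592,330],[176,303]]); P=q([[390,136],[583,153],[577,277],[380,262]])
def res(v):
    rb=rect(v[:3],.21,.36,.03,1); rp=rect(v[3:6],.11,.17,.036,1)
    return np.concatenate([(projd(p,rb,v[6])-B).ravel(),(projd(p,rp,v[6])-P).ravel()])
for kf in (0,1):
    f=(lambda v:res(v)) if kf else (lambda v:res(np.r_[v[:6],0]))
    s=least_squares(f,[.565,.083,-.07,.555,.005,-.08,0],x_scale=[.01]*2+[.1]+[.01]*2+[.1,.1])
    v=s.x;print(v.round(4),np.degrees(v[[2,5]]).round(2),"rms",np.sqrt(np.mean(s.fun**2)).round(2),"plate in board",top(v[3:5],v[:3]).round(4)); print(s.fun.round(1))
E
```

```text
[ 0.5661  0.0832 -0.0763  0.5564  0.0046 -0.0904  0.    ] [-4.37 -5.18] rms 0.47 plate in board [-0.0037 -0.0791]
[-0.2 -0.2  0.6 -1.   0.6  0.8 -0.9  0.3 -0.2  0.3  0.3 -0.3  0.1  0.2
 -0.2 -0.2]
[ 0.5663  0.0829 -0.0762  0.5564  0.004  -0.0901 -0.1362] [-4.37 -5.16] rms 0.24 plate in board [-0.0038 -0.0794]
[ 0.5  0.2 -0.2 -0.5  0.   0.4 -0.3 -0.   0.1  0.3 -0.  -0.1 -0.1  0.1
  0.1 -0.2]
```

Request:
move_arm:
  plan:
    - [0,0,-4,-4.5,-2.1,0,-1]
    - [0,0,-8,-9,-4.2,0,-1]
    - [0,0,-12,-13.5,-6.3,0,-1]
    - [0,0,-16,-18,-8.4,0,-1]
    - [0,0,-16,-22.5,-10.5,0,-1]
  squeeze: 30

```text
time_s: 1.8
position: [0.3667, 0.3375, 0.2315]
tool_rot: [[-0.997, 0.073, 0.0], [0.073, 0.997, 0.0], [-0.0, 0.0, -1.0]]
ft_force: [1.1, 0.1, -0.5]
grip_width: 0.0122
gripper_force: 0.0
```

```bash
cat >> h.py <<'E'
BD=np.array([.5663,.0829,-.0762])
def st():
    o=env.observe();R=np.array(o["tool_rot"]);P=np.array(o["position"])
    print("t",round(o["time_s"],2),"P",P.round(4),"board xy",top(P,BD).round(4),"z",P[2].round(4),"toolyaw",np.degrees(np.arctan2(-R[1,0],-R[0,0])).round(2),"F",np.round(o["ft_force"],1),"grip",round(o["grip_width"],4));return P,R
E
python3 -c "
from h import *
st()"
```

```text
t 1.8 P [0.3667 0.3375 0.2315] board xy [-0.2184  0.2387] z 0.2315 toolyaw -4.21 F [ 1.1  0.1 -0.5] grip 0.0122
```

Request:
move_arm:
  plan:
    - [0,0,0,-3.6,-3.2,0,-1]
    - [0,0,0,-7.2,-6.4,0,-1]
    - [0,0,0,-10.8,-9.6,0,-1]
    - [0,0,0,-14.4,-12.8,3,-1]
    - [0,0,0,-18,-16,6,-1]

```text
time_s: 2.3
position: [0.5265, 0.1726, 0.1783]
tool_rot: [[-0.997, 0.076, 0.002], [0.076, 0.997, 0.0], [-0.002, 0.0, -1.0]]
ft_force: [0.4, 1.2, -0.1]
grip_width: -0.0001
gripper_force: 0.0
```

Request:
move_arm:
  plan:
    - [0,0,0,-3.4,-2.9,2,-1]
    - [0,0,0,-3.4,-2.9,6,-1]
    - [0,0,0,-3.4,-2.9,10,-1]
    - [0,0,0,-3.4,-2.9,11,-1]
    - [0,0,0,-3.4,-2.9,11,-1]

```text
time_s: 2.8
position: [0.5564, 0.1428, 0.0678]
tool_rot: [[-0.997, 0.075, -0.002], [0.075, 0.997, -0.0], [0.002, -0.0, -1.0]]
ft_force: [0.4, 0.2, 0.0]
grip_width: -0.0
gripper_force: 0.0
```

```bash
python3 - <<'E'
from h import *
st();p=env.get_image("side");im=cv2.cvtColor(p["color"],cv2.COLOR_RGB2BGR)
q=env.get_image("top");i2=cv2.cvtColor(q["color"],cv2.COLOR_RGB2BGR)
a=cv2.resize(im[140:300,230:360],None,fx=3,fy=3,interpolation=2);b=cv2.resize(i2[130:290,190:390],None,fx=2,fy=3,interpolation=2)
cv2.imwrite("pics/a1.png",np.hstack([a,b]))
E
```

```text
t 2.8 P [0.5564 0.1428 0.0678] board xy [-0.0145  0.059 ] z 0.0678 toolyaw -4.32 F [0.4 0.2 0. ] grip -0.0
```

View pics/a1.png

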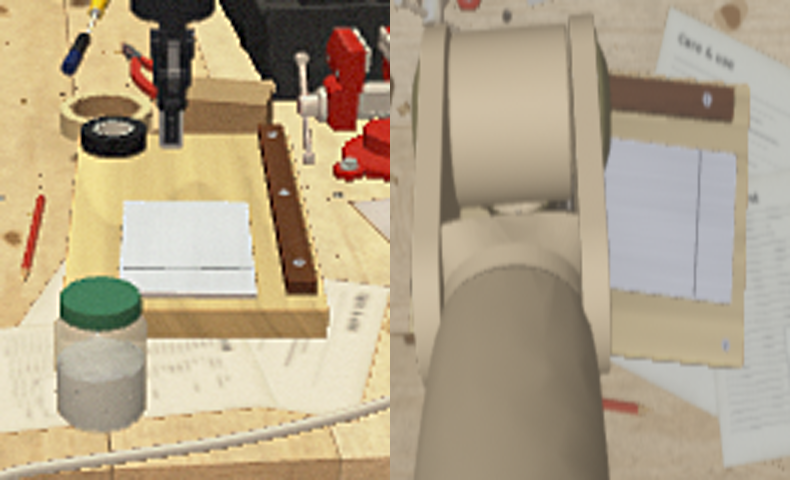

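Request:
move_arm:
  plan:
    - [0,0,0,-1,0,1.5,-1]
    - [0,0,0,-1,0,2.5,-1]
    - [0,0,0,-1,0,3,-1]
    - [0,0,0,-1,0,3.3,-1]
    - [0,0,0,-1,0,3.3,-1]

```text
time_s: 3.4
position: [0.5665, 0.1421, 0.0357]
tool_rot: [[-0.997, 0.075, -0.0], [0.075, 0.997, 0.0], [0.0, 0.0, -1.0]]
ft_force: [-0.6, -0.1, -0.2]
grip_width: 0.0001
gripper_force: 0.0
```

Request:
move_arm:
  plan:
    - [0,0,0,0,0,0.1,-1]
    - [0,0,0,0,0,0.2,-1]
    - [0,0,0,0,0,0.3,-1]
    - [0,0,0,0,0,0.3,-1]

```text
time_s: 3.8
position: [0.5667, 0.142, 0.0324]
tool_rot: [[-0.997, 0.076, -0.0], [0.076, 0.997, -0.0], [0.0, -0.0, -1.0]]
ft_force: [-0.1, -1.0, 0.3]
grip_width: 0.0001
gripper_force: 0.0
```

Request:
move_arm:
  plan:
    - [0,0,0,0,-1.2,0,-1]
    - [0,0,0,0,-2.4,0,-1]
    - [0,0,0,0,-3.2,0,-1]
    - [0,0,0,0,-3.8,0,-1]
    - [0,0,0,0,-4.4,0,-1]

```text
time_s: 4.3
position: [0.5634, 0.0973, 0.0325]
tool_rot: [[-0.997, 0.076, 0.0], [0.076, 0.997, 0.0], [-0.0, 0.0, -1.0]]
ft_force: [-0.8, 0.9, -0.1]
grip_width: -0.0003
gripper_force: 0.9
```

Request:
move_arm:
  plan:
    - [0,0,0,0,-0.7,0,-1]
    - [0,0,0,0,-1.4,0,-1]
    - [0,0,0,0,-2.1,0,-1]
    - [0,0,0,0,-2.8,0,-1]
    - [0,0,0,0,-3.5,0,-1]

```text
time_s: 4.8
position: [0.5607, 0.0627, 0.0325]
tool_rot: [[-0.997, 0.075, 0.0], [0.075, 0.997, 0.0], [-0.0, 0.0, -1.0]]
ft_force: [0.2, 1.9, 1.2]
grip_width: 0.0003
gripper_force: 1.3
```

```bash
python3 - <<'E'
from h import *
st();p=env.get_image("side");im=cv2.cvtColor(p["color"],cv2.COLOR_RGB2BGR)
q=env.get_image("top");i2=cv2.cvtColor(q["color"],cv2.COLOR_RGB2BGR)
a=cv2.resize(im[140:300,230:360],None,fx=3,fy=3,interpolation=2);b=cv2.resize(i2[140:260,310:410],None,fx=4,fy=4,interpolation=2)
cv2.imwrite("pics/a2.png",np.hstack([a,b]))
E
```

```text
t 4.8 P [0.5607 0.0627 0.0325] board xy [-0.004  -0.0206] z 0.0325 toolyaw -4.32 F [0.2 1.9 1.2] grip 0.0003
```

View pics/a2.png

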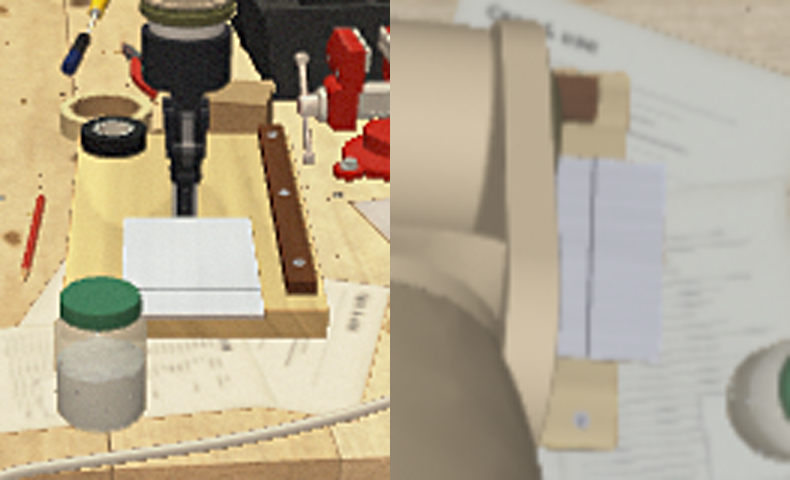

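Request:
move_arm:
  plan:
    - [0,0,0,0,-0.4,0,-1]
    - [0,0,0,0,-0.8,0,-1]
    - [0,0,0,0,-1.2,0,-1]
    - [0,0,0,0,-1.5,0,-1]
    - [0,0,0,0,-1.5,0,-1]

```text
time_s: 5.4
position: [0.5596, 0.0477, 0.0324]
tool_rot: [[-0.997, 0.076, -0.0], [0.076, 0.997, -0.0], [0.0, -0.0, -1.0]]
ft_force: [0.0, 0.7, -0.2]
grip_width: -0.0001
gripper_force: 0.0
```

```bash
python3 - <<'E'
from h import *
st()
q=env.get_image("top");i2=cv2.cvtColor(q["color"],cv2.COLOR_RGB2BGR)
b=cv2.resize(i2[140:260,320:400],None,fx=5,fy=5,interpolation=2)
cv2.imwrite("pics/a3.png",b)
r=env.tip_of("cut_line",q)[:1];print([(d["conf"],top(ray(q,d["pixel"],.036),BD)) for d in r])
# where the saw edge and wanted line appear
for x in (.06,.0175,-.04,-.09):
    c,s=np.cos(BD[2]),np.sin(BD[2]);w=lambda z:[BD[0]+c*x+s*.18,BD[1]+s*x-c*.18,z]
    print(x,((projd(q,w(.03),-.136)-[320,140])*5).round(1),((projd(q,w(.036),-.136)-[320,140])*5).round(1))
E
```

```text
t 5.4 P [0.5596 0.0477 0.0324] board xy [-0.004  -0.0356] z 0.0324 toolyaw -4.34 F [ 0.   0.7 -0.2] grip -0.0001
[(0.71, array([-0.00332269, -0.17910456]))]
0.06 [[245.  187.5]] [[248.1 184.3]]
0.0175 [[242.2 281.4]] [[245.4 278.9]]
-0.04 [[238. 411.]] [[241.1 409.3]]
-0.09 [[233.8 525.6]] [[236.9 524.7]]
```

View pics/a3.png

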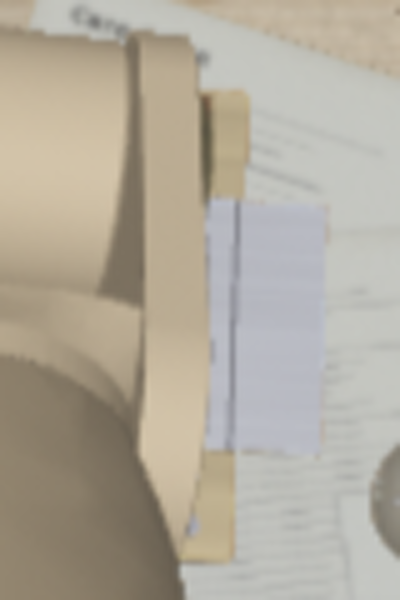

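Request:
move_arm:
  plan:
    - [0,0,0,0,-0.1,0,-1]
    - [0,0,0,0,-0.2,0,-1]
    - [0,0,0,0,-0.2,0,-1]
    - [0,0,0,0,1,0,-1]
    - [0,0,0,0,1.5,0,-1]

```text
time_s: 6.0
position: [0.5608, 0.0642, 0.0325]
tool_rot: [[-0.997, 0.075, -0.0], [0.075, 0.997, -0.0], [0.0, -0.0, -1.0]]
ft_force: [0.1, 0.7, 0.4]
grip_width: 0.0001
gripper_force: 0.0
```

Request:
move_arm:
  plan:
    - [0,0,0,0,0,-3,-1]
    - [0,0,0,1,-1,-7,-0.5]
    - [0,0,0,4,-4,-7,1]
    - [0,0,0,7,-7,-7,1]
    - [0,0,0,8.6,-9.3,-7,1]

```text
time_s: 6.5
position: [0.4659, -0.0233, 0.1027]
tool_rot: [[-0.997, 0.075, -0.001], [0.075, 0.997, -0.0], [0.001, -0.0, -1.0]]
ft_force: [0.8, -0.8, 0.5]
grip_width: 0.0579
gripper_force: 0.0
```

Request:
move_arm:
  plan:
    - [0,0,0,0,0,2,1]
    - [0,0,0,0,0,4,1]
    - [0,0,0,0,0,6,1]
    - [0,0,0,0,0,6.8,1]
    - [0,0,0,0,0,6.8,1]

```text
time_s: 7.0
position: [0.4677, -0.0227, 0.0339]
tool_rot: [[-0.997, 0.075, -0.002], [0.075, 0.997, 0.0], [0.002, 0.0, -1.0]]
ft_force: [0.0, -0.2, -0.6]
grip_width: 0.0854
gripper_force: 0.0
```

```bash
python3 - <<'E'
from h import *
st();p=env.get_image("side");im=cv2.cvtColor(p["color"],cv2.COLOR_RGB2BGR)
cv2.imwrite("pics/a4.png",cv2.resize(im[160:300,210:350],None,fx=4,fy=4,interpolation=2))
E
```

```text
t 7.0 P [ 0.4677 -0.0227  0.0339] board xy [-0.0903 -0.1128] z 0.0339 toolyaw -4.3 F [ 0.  -0.2 -0.6] grip 0.0854
```

View pics/a4.png

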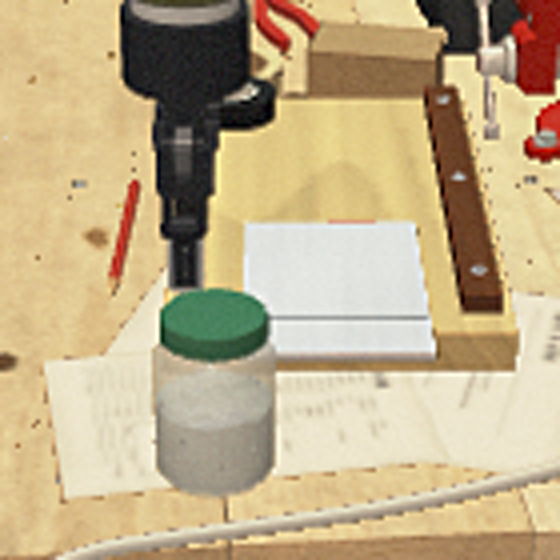

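Request:
move_arm:
  plan:
    - [0,0,0,0,0,0.4,1]
    - [0,0,0,0,0,0.8,1]
    - [0,0,0,0,0,1.0,1]
    - [0,0,0,0,0,1.2,1]
    - [0,0,0,0,0,1.2,1]

```text
time_s: 7.55
position: [0.4679, -0.023, 0.0223]
tool_rot: [[-0.997, 0.075, -0.0], [0.075, 0.997, 0.0], [0.0, 0.0, -1.0]]
ft_force: [-0.3, -0.4, 0.4]
grip_width: 0.0855
gripper_force: 0.0
```

Request:
move_arm:
  plan:
    - [0,0,0,0,0,0.1,1]
    - [0,0,0,0,0,0.2,1]
    - [0,0,0,0,0,0.2,1]

```text
time_s: 7.85
position: [0.4679, -0.0231, 0.0204]
tool_rot: [[-0.997, 0.076, -0.0], [0.076, 0.997, 0.0], [0.0, 0.0, -1.0]]
ft_force: [0.1, -0.2, -0.3]
grip_width: 0.0854
gripper_force: 0.0
```

Request:
move_arm:
  plan:
    - [0,0,0,0,0,0.1,1]
    - [0,0,0,0,0,0.2,1]
    - [0,0,0,0,0,0.2,1]

```text
time_s: 8.15
position: [0.4679, -0.023, 0.0183]
tool_rot: [[-0.997, 0.075, -0.0], [0.075, 0.997, 0.0], [0.0, 0.0, -1.0]]
ft_force: [0.8, 0.1, 0.2]
grip_width: 0.0857
gripper_force: 0.0
```

Request:
move_arm:
  plan:
    - [0,0,0,0,0,0.1,1]
    - [0,0,0,0,0,0.15,1]
    - [0,0,0,0,0,0.15,1]

```text
time_s: 8.45
position: [0.468, -0.0231, 0.0169]
tool_rot: [[-0.997, 0.075, -0.0], [0.075, 0.997, 0.0], [0.0, 0.0, -1.0]]
ft_force: [0.1, 0.2, -0.0]
grip_width: 0.0851
gripper_force: 0.0
```

Request:
move_arm:
  plan:
    - [0,0,0,0,0,0.05,1]
    - [0,0,0,0,0,0.1,1]
    - [0,0,0,0,0,0.1,1]

```text
time_s: 8.75
position: [0.468, -0.0231, 0.0168]
tool_rot: [[-0.997, 0.075, 0.001], [0.075, 0.997, -0.0], [-0.001, -0.0, -1.0]]
ft_force: [-2.8, 0.4, 13.0]
grip_width: 0.0855
gripper_force: 6.5
```

Request:
move_arm:
  plan:
    - [0,0,0,0,0,-0.35,1]
    - [0,0,0,-0.5,0,-0.35,1]
    - [0,0,0,-1.2,0,-0.35,1]
    - [0,0,0,-1.8,0,-0.35,1]
    - [0,0,0,-2.3,0,-0.35,1]

```text
time_s: 9.25
position: [0.4914, -0.0248, 0.0192]
tool_rot: [[-0.997, 0.075, -0.001], [0.075, 0.997, 0.0], [0.001, 0.0, -1.0]]
ft_force: [-3.3, 0.8, 1.8]
grip_width: 0.0851
gripper_force: 1.6
```

Request:
move_arm:
  plan:
    - [0,0,0,-0.4,0,0,1]
    - [0,0,0,-0.8,0,0,1]
    - [0,0,0,-1.2,0,0,1]
    - [0,0,0,-1.5,0,0,1]
    - [0,0,0,-1.7,0,0,1]

```text
time_s: 9.75
position: [0.5082, -0.0261, 0.0194]
tool_rot: [[-0.997, 0.075, 0.0], [0.075, 0.997, -0.0], [-0.0, -0.0, -1.0]]
ft_force: [-2.3, 0.4, -1.6]
grip_width: 0.0854
gripper_force: 0.8
```

Request:
move_arm:
  plan:
    - [0,0,0,-0.1,0,0,1]
    - [0,0,0,-0.2,0,0,1]
    - [0,0,0,-0.2,0,0,1]

```text
time_s: 10.05
position: [0.5096, -0.0262, 0.0194]
tool_rot: [[-0.997, 0.075, -0.001], [0.075, 0.997, 0.0], [0.001, 0.0, -1.0]]
ft_force: [-2.1, 0.2, 0.3]
grip_width: 0.0854
gripper_force: 1.3
```

```bash
python3 -c "
from h import *
st()"
```

```text
t 10.05 P [ 0.5096 -0.0262  0.0194] board xy [-0.0482 -0.1131] z 0.0194 toolyaw -4.33 F [-2.1  0.2  0.3] grip 0.0854
```

Not at the fence yet by force; continue in small steps.

Request:
move_arm:
  plan:
    - [0,0,0,-0.1,0,0,1]
    - [0,0,0,-0.2,0,0,1]
    - [0,0,0,-0.2,0,0,1]

```text
time_s: 10.35
position: [0.5098, -0.026, 0.0192]
tool_rot: [[-0.997, 0.075, -0.005], [0.075, 0.997, 0.001], [0.005, 0.0, -1.0]]
ft_force: [-9.8, 0.2, 3.0]
grip_width: 0.0854
gripper_force: 4.9
```

Request:
move_arm:
  plan:
    - [0,0,0,-0.1,0,0,1]
    - [0,0,0,-0.1,0,0,1]
    - [0,0,0,0.5,0,0,1]
    - [0,0,0,1.5,0,0,1]
    - [0,0,0,2,0,-1,1]

```text
time_s: 10.85
position: [0.4908, -0.0247, 0.0292]
tool_rot: [[-0.997, 0.076, -0.001], [0.076, 0.997, 0.001], [0.002, 0.0, -1.0]]
ft_force: [-0.1, 0.3, -0.3]
grip_width: 0.0855
gripper_force: 0.0
```

Request:
move_arm:
  plan:
    - [0,0,0,0,0,-4,1]
    - [0,0,0,0,2,-8,0]
    - [0,0,0,0,6,-10,-1]
    - [0,0,0,0,11,-10,-1]
    - [0,0,0,0,15,-10,-1]

```text
time_s: 11.35
position: [0.5034, 0.1267, 0.1313]
tool_rot: [[-0.997, 0.076, 0.004], [0.076, 0.997, 0.0], [-0.004, 0.001, -1.0]]
ft_force: [0.9, 0.2, -1.0]
grip_width: 0.028
gripper_force: 0.0
```

```bash
python3 - <<'E'
from h import *
st()
q=env.get_image("top");i2=cv2.cvtColor(q["color"],cv2.COLOR_RGB2BGR)
cv2.imwrite("pics/a5.png",cv2.resize(i2[140:260,280:400],None,fx=5,fy=5,interpolation=2))
r=env.tip_of("cut_line",q)[:1];print([(d["conf"],top(ray(q,d["pixel"],.036),BD)) for d in r])
E
```

```text
t 11.35 P [0.5034 0.1267 0.1313] board xy [-0.066   0.0389] z 0.1313 toolyaw -4.33 F [ 0.9  0.2 -1. ] grip 0.028
[(0.88, array([ 0.01871024, -0.17576854]))]
```

View pics/a5.png

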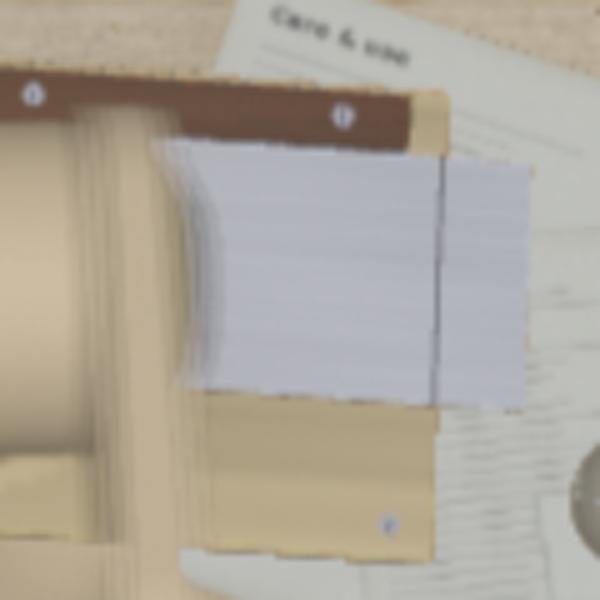

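Request:
move_arm:
  plan:
    - [0,0,0,-3,-1,0,-1]
    - [0,0,0,-6,-3,0,-1]
    - [0,0,0,-8.4,-3.9,2,-1]
    - [0,0,0,-8.4,-3.9,5,-1]
    - [0,0,0,-8.4,-3.9,7,-1]

```text
time_s: 11.95
position: [0.584, 0.0781, 0.0583]
tool_rot: [[-0.997, 0.077, -0.001], [0.077, 0.997, -0.0], [0.001, -0.0, -1.0]]
ft_force: [0.3, 0.8, -0.2]
grip_width: 0.0001
gripper_force: 0.0
```

Request:
move_arm:
  plan:
    - [0,0,0,0,0,1.5,-1]
    - [0,0,0,0,0,2.4,-1]
    - [0,0,0,0,0,2.8,-1]
    - [0,0,0,0,0,2.8,-1]

```text
time_s: 12.35
position: [0.5841, 0.0792, 0.0317]
tool_rot: [[-0.997, 0.076, 0.0], [0.076, 0.997, -0.0], [-0.0, -0.0, -1.0]]
ft_force: [-0.5, 0.9, 0.2]
grip_width: -0.0004
gripper_force: 0.0
```

```bash
python3 -c "
from h import *
st()"
```

```text
t 12.35 P [0.5841 0.0792 0.0317] board xy [ 0.0181 -0.0023] z 0.0317 toolyaw -4.34 F [-0.5  0.9  0.2] grip -0.0004
```

Request:
move_arm:
  plan:
    - [0,0,0,0,-1.2,-0.05,-1]
    - [0,0,0,0,-2.4,-0.05,-1]
    - [0,0,0,0,-3,-0.05,-1]
    - [0,0,0,0,-3.3,-0.05,-1]
    - [0,0,0,0,-3.3,-0.05,-1]

```text
time_s: 12.85
position: [0.5816, 0.0459, 0.0321]
tool_rot: [[-0.997, 0.076, 0.0], [0.076, 0.997, -0.0], [-0.0, 0.0, -1.0]]
ft_force: [-0.9, 0.3, 0.9]
grip_width: -0.0001
gripper_force: 0.0
```

Request:
move_arm:
  plan:
    - [0,0,0,0,-0.1,0,-1]
    - [0,0,0,0,-0.2,0,-1]
    - [0,0,0,0,-0.25,0,-1]

```text
time_s: 13.15
position: [0.5814, 0.0446, 0.0319]
tool_rot: [[-0.997, 0.075, 0.0], [0.075, 0.997, 0.001], [0.0, 0.001, -1.0]]
ft_force: [0.6, 3.4, -0.7]
grip_width: -0.0004
gripper_force: 1.3
```

Request:
move_arm:
  plan:
    - [0,0,0,0,-0.1,0,-1]
    - [0,0,0,0,-0.2,0,-1]
    - [0,0,0,0,-0.25,0,-1]
    - [0,0,0,0,-0.25,0,-1]

```text
time_s: 13.55
position: [0.5811, 0.0416, 0.0319]
tool_rot: [[-0.997, 0.075, -0.0], [0.075, 0.997, 0.0], [0.0, 0.0, -1.0]]
ft_force: [-0.9, 2.5, 1.3]
grip_width: 0.0
gripper_force: 1.1
```

```bash
python3 - <<'E'
from h import *
st()
q=env.get_image("top");i2=cv2.cvtColor(q["color"],cv2.COLOR_RGB2BGR)
cv2.imwrite("pics/a6.png",cv2.resize(i2[140:260,320:400],None,fx=5,fy=5,interpolation=2))
r=env.tip_of("cut_line",q)[:1];print([(d["conf"],top(ray(q,d["pixel"],.036),BD)) for d in r])
g=i2.astype(int).sum(2)
for r in (180,195,210): print(r,g[r,355:392])
for r in (163,230,245): print(r,g[r,355:380])
E
```

```text
t 13.55 P [0.5811 0.0416 0.0319] board xy [ 0.0179 -0.0401] z 0.0319 toolyaw -4.33 F [-0.9  2.5  1.3] grip 0.0
[(0.6, array([ 0.0184318 , -0.17816919]))]
180 [506 505 505 505 505 505 504 505 502 487 543 552 551 539 426 536 552 552
 554 552 553 552 554 555 555 553 555 555 555 555 555 556 549 576 582 582
 581]
195 [529 528 527 527 526 526 524 525 526 519 501 550 552 501 460 544 555 556
 554 554 554 554 554 554 553 553 552 553 552 552 552 556 579 582 582 581
 580]
210 [565 566 566 566 566 566 566 565 558 518 553 560 547 429 545 561 561 559
 561 561 560 560 558 560 559 559 560 558 558 558 559 569 559 567 573 573
 572]
163 [505 506 504 506 506 505 506 506 491 294 319 452 467 469 471 564 573 567
 558 558 558 567 573 573 576]
230 [310 459 496 499 497 452 478 484 483 484 483 489 562 572 571 573 573 567
 559 556 559 558 557 558 551]
245 [304 297 290 283 299 425 488 495 495 495 495 480 555 564 561 564 565 565
 565 565 562 549 535 529 524]
```

Request:
move_arm:
  plan:
    - [0,0,0,0,0.6,0,-1]
    - [0,0,0,0,2,-0.5,-1]
    - [0,0,0,0,3,-4,-1]
    - [0,0,0,0,3,-9,-1]
    - [0,0,0,0,5,-13,-1]

```text
time_s: 14.15
position: [0.5852, 0.0914, 0.1648]
tool_rot: [[-0.997, 0.077, 0.002], [0.077, 0.997, -0.001], [-0.002, -0.001, -1.0]]
ft_force: [1.6, -0.2, 0.6]
grip_width: 0.0003
gripper_force: 0.0
```

Request:
move_arm:
  plan:
    - [0,0,0,4,3,-1,-1]
    - [0,0,0,7,6,-2,-1]
    - [0,0,0,10,10,-3,-1]
    - [0,0,0,13,14,-3,-1]
    - [0,0,0,16,18,-3,-1]

```text
time_s: 14.65
position: [0.438, 0.2843, 0.1929]
tool_rot: [[-0.997, 0.075, 0.002], [0.075, 0.997, 0.0], [-0.001, 0.0, -1.0]]
ft_force: [0.6, 0.4, 0.3]
grip_width: 0.0001
gripper_force: 0.0
```

```bash
python3 - <<'E'
from h import *
st()
q=env.get_image("top");i2=cv2.cvtColor(q["color"],cv2.COLOR_RGB2BGR)
cv2.imwrite("pics/a7.png",cv2.resize(i2[140:260,270:400],None,fx=5,fy=5,interpolation=2))
r=env.tip_of("cut_line",q)[:1];print([(d["conf"],top(ray(q,d["pixel"],.036),BD)) for d in r])
E
```

```text
t 14.65 P [0.438  0.2843 0.1929] board xy [-0.1433  0.191 ] z 0.1929 toolyaw -4.32 F [0.6 0.4 0.3] grip 0.0001
[(0.82, array([ 0.01966589, -0.17356216]))]
```

View pics/a7.png

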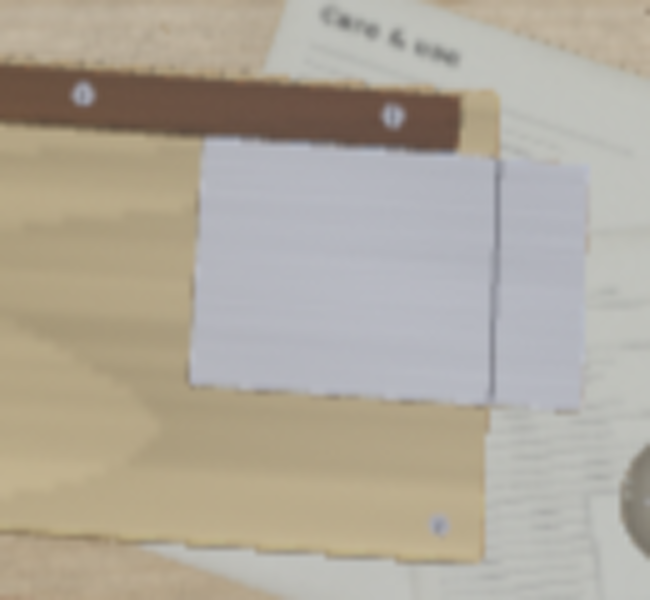

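```bash
python3 - <<'E'
from h import *
p=env.get_image("top")
P=np.array([[203,137],[590,162],[580,411],[190,386]])/5+[270,140]-.4
s=least_squares(lambda v:(projd(p,rect(v,.11,.17,.036,1),-.136)-P).ravel(),[.58,-.05,-.076])
print(s.x.round(4),s.fun.round(1),"yaw vs board deg",np.degrees(s.x[2]-BD[2]).round(2),"in board",top(s.x,BD).round(4),"want .0175 -.135")
c,t=np.cos(BD[2]),np.sin(BD[2])
print(((projd(p,[BD[0]+c*-.09+t*.18,BD[1]+t*-.09-c*.18,.03],-.136)-[270,140]+.4)*5).round(1),"seen edge about x=486 there")
E
```

```text
[ 0.574  -0.0516 -0.0746] [ 0.3  0.  -0.8  0.4  0.1 -0.2  0.3 -0.2] yaw vs board deg 0.09 in board [ 0.0179 -0.1335] want .0175 -.135
[[485.8 527.6]] seen edge about x=486 there
```

```bash
python3 -c "
from rig import env
print(env.close_job())"
```

```text
the job is handed in; nothing more can be done
None
```

I handed the job in at about 15 s with the plate against the fence: the last camera fit put its middle at board x = +17.9 mm (target 17.5), 0.1° off parallel, with the overhang about 38.5 mm. The arm was clear of everything and no bystander was touched, though the hand-in call returned no verdict.

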